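# Dock the pallet board and shoot the bolt

## Robot

A 6-joint arm with a two-finger parallel gripper is mounted at the origin on the work surface. World frame = base frame: x ahead of the robot, y to its left, z up, the work surface at z = 0. Lengths are in m, angles in degrees, forces in N, time in s.
With the tool pointing down it reaches from about 0.375 to 0.9 m from the base axis. Payload 3.1 kg.
Tool frame: the origin (TCP) lies on the centre line of the jaws, within the pads' length; the fingertips stand 14 mm ahead of it and the grasp point (between the pads) lies 5 mm behind it (bot.tips_ahead is the distance from the TCP to the fingertips, in m); z points along the fingers, y is the line along which they close (so a half turn about z gives the same grasp; the last joint's range is limited). The gripper opens to 87 mm and grips with 3 to 60 N. Pads are 19 mm wide; open, the fingers measure 117 mm over their backs; the gripper's body (75 mm by 190 mm) begins 51 mm behind the grasp point.
Start: joints at [62.653, 30.224, 82.088, -0, 67.689, -10.227], TCP at [0.184, 0.597, 0.237] pointing down, gripper open.
Joint ranges: [-176.69, 176.69], [-43.24, 126.21], [12.49, 139.97], [-82, 262], [0, 151.66], [-163.58, 163.58]. Speed limits (degrees/s): [159.86, 159.86, 180, 180, 180, 180].

## Interface

Orientations are given as a 3x3 rotation matrix whose columns are the frame's x, y, z axes.
In Python, from rig import bot gives the robot as it stands.
- The arm moves only by the tool play_rows, never from a script. Its argument "moves" is a list that holds one entry, the list of rows, each a list of 6 numbers: the shift along the tool's x, y, z in mm, then the turn, a rotation vector about the tool's x, y, z in rad. A call has 1 to 5 rows; each row shifts and turns the commanded pose from where the row before left it, along the tool's axes as they then stand; what a row does not reach is not made up. A row lasts 1/10 s, in which the tool goes at most 50 mm and 8.59 degrees, less where a joint would pass 70% of its speed; a pose out of reach is approached as far as the arm can. A call with a gripper value outside its range is refused whole. "fingers" is the opening, from -1 (shut) to 1 (fully open), set as the call begins (left out, the last holds). The fingers move at their own pace and stop on an object; the grip force is fixed at half the most. Time passes only in rows, so rows that do not move let the fingers close. It gives the time, the measured TCP pose, the force, the opening and the grip force at its end, in the units of the state.
- bot.read_state(): the state, without advancing time (a new reading comes with each control period).
- bot.capture(name): name is "scene" or "side" or "wrist"; returns a dict with "image" (384x512x3 uint8, blue, green, red), "fx", "fy", "cx", "cy" (pixels), "R" (3x3) and "t" (3): a world point X has camera coordinates R X + t. Camera axes: x right, y down, z forward; pixel columns grow to the right and rows downward; lengths in m; the calibration is good to about 2 mm. The wrist camera is an equidistant fisheye: a pixel r from the principal point sees the ray r / f radians off the axis. A picture is of the moment at which its call begins. There is no depth.
- bot.hand_in(): hands the job in; it is judged then, once.
Trained networks look in a picture, given as the dict that the camera call returned (one of the last four; its "shot" number tells which), for a name from the list of things; names that differ only in an ending like _2 or _b are one class to them, and where a whole thing is asked for, a point or a joint stands for the part that bears it (a point fixed in the world has none). Each returns a list of dicts, best first, with "confidence" (0 to 1); they miss things now and then, are a little off and sometimes report something else, mostly with a low value. They report only what shows in the picture. A call takes as long as a camera call. They do not tell look-alikes from the thing itself.
- bot.search_frame(picture, query): "centre" ([column, row] in pixels, amid what is visible of it).
- bot.silhouettes(picture, query): "pixels" (384x512 bool, what is visible of it) and "centre" ([column, row] in pixels, amid what is visible of it).
- bot.pinpoint(picture, query): "centre" ([column, row] in pixels: a listed point, or the origin of a listed thing).
The state is a dict: "time_s": time; "joint_positions": joint angles; "qvel": joint speeds; "tau": joint torques, N m; "position": TCP position; "tcp_rot": TCP orientation; "force": force on the tool from outside, world axes, zero at the start; "moment": the same for the moment, N m; "opening": opening from 0.0 (shut) to 1.0 (fully open); "grasp_force": force on a finger pad.
Only numpy, scipy, OpenCV 4.12 (cv2) and the standard library are available. Lean on these libraries where they do the work, as an engineer would, in place of code of your own. Each camera call takes 0.05 s, during which the arm holds its last target. There are 200 camera calls.

## Task

Push the loose pallet board along the rails of its dock until you feel it drop down into the notches of the rails and it sits level; do not lift it out of the dock and do not ram it. Then push the dock's steel slide bolt fully home over the board's edge so that the board is locked, back off, and leave the other things on the bench where they are.

Things in the scene. Friction and masses are not known exactly. Their poses are not given: they have to be found in the camera images.
- dock: Fixed olive dock, base plate 330 x 200 x 10 mm, origin under its middle on the bench, z up. Its x runs along two steel rails (y 40 to 80 mm each side, tops 35 mm high, x -160 to 160); the board slides to +x. Between the rails it is open down to 10 mm. Guides at y 81.5 to 93.5 mm each side, 52 mm high. The slide bolt is on the +y side.
- seat (a point): Where the board's origin lies once dropped in: 40 mm ahead (+x) of the dock's origin, on its middle line, 28 mm above the bench; axes as the dock. Four notches in the rails, 7 mm deep, 22 mm long, upright walls, take the four feet (16 mm long, 3 mm play each way) at this place only; they stop the board there, nothing else does.
- board: Loose plywood board, rubber top, 150 (x) x 160 mm (y): feet 8 mm high, then 18 mm of board. Origin under its middle at the feet's soles, +x as the dock's. Starts on the rails (origin 35 mm above the bench), 45 to 105 mm short of the seat; seated, origin at 28, top at 54 mm. 0.5 to 0.9 kg, slides with a few N, 1.5 mm side play.
- board_edge (a point): Middle of the board's upright trailing edge (the face towards the dock's -x), 75 mm behind the board's middle and 17 mm above its soles: push here towards +x. The face spans 8 to 26 mm above the soles and 160 mm across.
- bolt (a joint): Slide of the steel bolt, in m: 0 = drawn back clear of the board, 0.035 = fully home (end stop), its end 27 mm over the board's edge. Starts at 0 to 0.004, moves to the dock's -y with 2 to 4 N, stays where left. Its underside is 56 mm above the bench: the board blocks it until dropped in.
- bolt_tab (a point): Middle of the outer (dock +y) face of the upright tab on the bolt: push here to the dock's -y. Tab 34 mm wide (x), 10 thick (y), from 64 to 88 mm above the bench; nothing stands just beyond it. Drawn back, this point is 130 mm from the dock's middle line, at the seat's x; it moves with the bolt. Axes as the dock.
- spray: Bystander: white plastic bottle with a black cap, 50 mm wide, 110 mm high, origin under its middle. Leave it alone.
- tape: Bystander: roll of pale tape lying flat, 90 mm wide, 24 mm high, origin under its middle. Leave it alone.
- mug: Bystander: white mug, 76 mm wide, 90 mm high, origin under its middle. Leave it alone.
Mind the look-alikes: they are no part of the job. What is meant by the board is not red, and is the smaller of those in its own colour.

How it is judged:
By the outcome, as a careful person would: the job done as asked, in the order asked, and still so for the second after the job is handed in, with the robot touching nothing.
It also fails if it takes over 42 s, if anything falls off the work surface, if the arm or the gripper's body presses on something with over 40 N, if the wrist force passes 120 N, or if a joint passes its speed limit or range.

## Working session

There is one attempt and no reset: what is moved stays moved. The work goes in short steps, Python scripts to look and compute and a tool call to move; the robot and the scene stay as the last step left them, time stands still between calls to the robot, and variables do not carry over. Pictures are saved under pics/ and viewed, at most 10 in all, crops included, and the job is handed in when it is done.

Besides the shell and the picture viewer there is one more tool, called by a JSON object that holds its "fn" and its "kwargs". play_rows: Moves the arm, as the interface text tells. Its arguments: {"type":"object","properties":{"moves":{"type":"array","items":{"type":"array","items":{"type":"array","items":{"type":"number"}}}},"fingers":{"type":"number"}},"required":["moves"]}

```bash
ls; mkdir -p pics
cat > h.py <<'E'
import numpy as np,cv2
from rig import bot
def onplane(c,px,z):
    x=np.array([(px[0]-c["cx"])/c["fx"],(px[1]-c["cy"])/c["fy"],1.0]);R=np.array(c["R"]);t=np.array(c["t"])
    o=-R.T@t;d=R.T@x;return o+d*(z-o[2])/d[2]
def proj(c,X):
    p=np.array(c["R"])@np.array(X)+np.array(c["t"]);return np.array([p[0]/p[2]*c["fx"]+c["cx"],p[1]/p[2]*c["fy"]+c["cy"]])
Z=dict(dock=0,seat=.028,board=.035,board_edge=.052,bolt_tab=.076,spray=0,tape=0,mug=0)
E
cat > a.py <<'E'
from h import *
ims=[]
for n in("scene","side"):
    c=bot.capture(n);ims.append(c["image"])
    for q,z in Z.items():
        for r in bot.pinpoint(c,q)[:4]:
            print(n,q,round(r["confidence"],2),np.round(r["centre"]),np.round(onplane(c,r["centre"],z),3)[:2])
cv2.imwrite("pics/a0.png",cv2.resize(ims[0],(800,600)));cv2.imwrite("pics/a1.png",cv2.resize(ims[1],(800,600)))
s=bot.read_state();print(s)
E
python3 a.py
```

```text
pics
scene dock 0.92 [304. 214.] [0.536 0.109]
scene seat 0.6 [287. 212.] [0.535 0.051]
scene board 0.88 [347. 152.] [0.317 0.318]
scene board 0.65 [166. 164.] [ 0.263 -0.341]
scene board 0.56 [317. 205.] [0.527 0.151]
scene board_edge 0.83 [140. 154.] [ 0.214 -0.428]
scene board_edge 0.73 [339. 137.] [0.254 0.302]
scene board_edge 0.7 [344. 204.] [0.552 0.236]
scene bolt_tab 0.62 [298. 241.] [0.67  0.054]
scene spray 0.8 [362. 253.] [0.705 0.256]
scene tape 0.66 [225. 212.] [ 0.483 -0.153]
scene mug 0.73 [230. 251.] [ 0.629 -0.15 ]
side dock 0.76 [249. 188.] [0.524 0.1  ]
side seat 0.6 [256. 184.] [0.53 0.07]
side seat 0.21 [250. 186.] [0.51 0.08]
side board 0.94 [239. 172.] [0.53  0.154]
side board 0.82 [293. 311.] [ 0.216 -0.365]
side board 0.74 [151. 190.] [0.258 0.307]
side board_edge 0.91 [140. 198.] [0.199 0.282]
side board_edge 0.69 [306. 339.] [ 0.167 -0.449]
side board_edge 0.68 [226. 159.] [0.537 0.227]
side bolt_tab 0.51 [284. 157.] [0.662 0.062]
side spray 0.75 [253. 150.] [0.692 0.243]
side tape 0.68 [294. 232.] [ 0.464 -0.158]
side tape 0.5 [251. 184.] [0.538 0.108]
side mug 0.63 [325. 205.] [ 0.633 -0.152]
{'time_s': 0.9, 'joint_positions': array([ 6.26544224e+01,  3.02217708e+01,  8.20868012e+01,  7.44544302e-04,
        6.76903049e+01, -1.02274085e+01]), 'qvel': array([-0.03951605,  0.00275096, -0.00554534, -0.00341888, -0.03159874,
       -0.00981095]), 'tau': array([-1.40713546e-03, -4.40004873e+01, -1.76985312e+01,  6.32050051e-02,
        5.04376378e-02, -3.50171092e-05]), 'position': array([0.18392577, 0.59730534, 0.23657202]), 'tcp_rot': array([[-9.55698272e-01,  2.94348116e-01, -1.67447350e-06],
       [ 2.94348116e-01,  9.55698271e-01,  2.29335697e-05],
       [ 8.35074446e-06,  2.14246948e-05, -1.00000000e+00]]), 'force': array([-0.62838727, -0.24656279, -0.66753658]), 'moment': array([-0.07181023,  0.06674112,  0.04194868]), 'grasp_force': 0.0, 'opening': 1.0041562428399031}
```

View pics/a0.png

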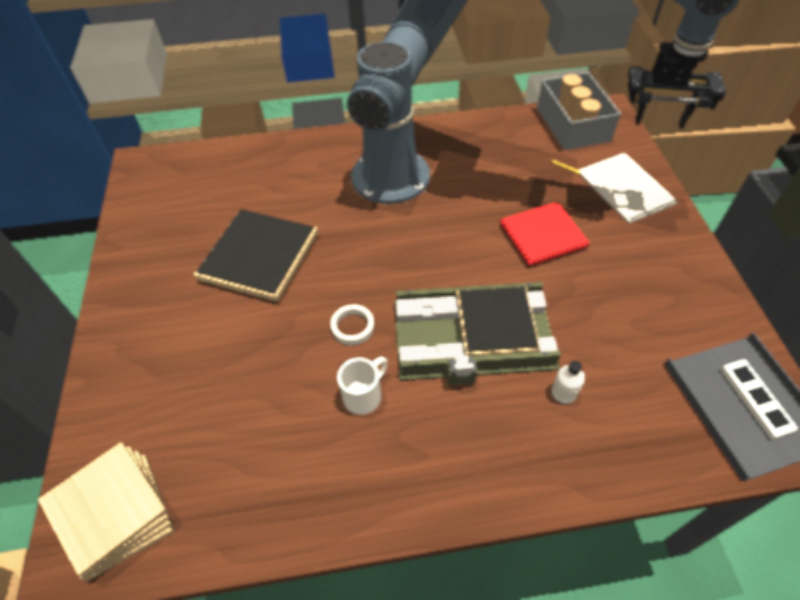

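View pics/a1.png

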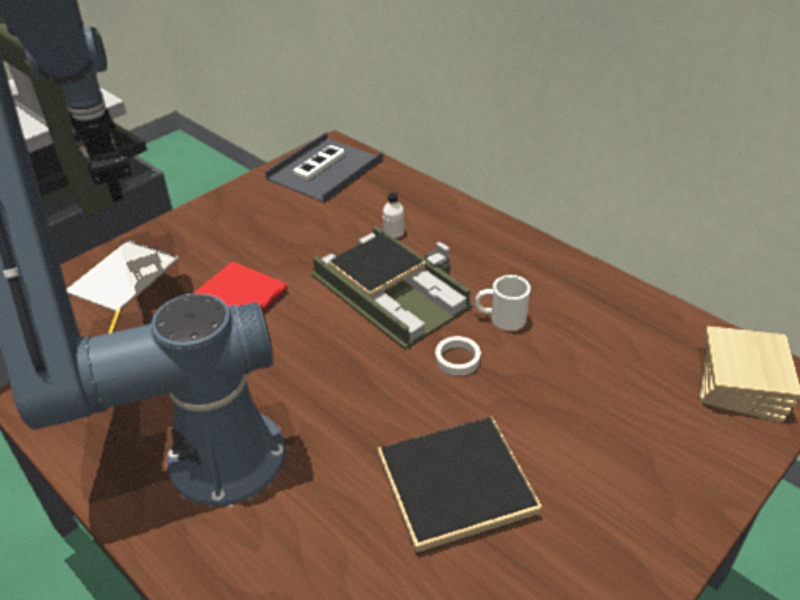

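The pictures show the dock around (475,335) of the enlarged scene view. The black board sits on its right part, and the bolt is at the near side around (460,370). Dock +x runs toward world −y and dock +y toward world +x. The red board and the larger black board at (258,253) are the decoys. Next I fit the board's pose for the yaw.

```bash
cat > fit.py <<'E'
from h import *
from scipy.optimize import minimize
B=np.array([[x,y,z] for x in(-.075,.075) for y in(-.08,.08) for z in(.012,.026)])
def pts(p,z0):
    c,s=np.cos(p[2]),np.sin(p[2]);return B@np.array([[c,-s,0],[s,c,0],[0,0,1]]).T+[p[0],p[1],z0]
def fitboard(p0,z0,cams=("scene","side")):
    ms=[];caps=[]
    for n in cams:
        c=bot.capture(n);u=proj(c,[p0[0],p0[1],z0+.026]);caps.append(c)
        r=min(bot.silhouettes(c,"board"),key=lambda r:np.linalg.norm(r["centre"]-u))
        ms.append(cv2.GaussianBlur(r["pixels"].astype(np.float32),(0,0),1));print(n,r["confidence"],r["centre"],u)
    def cost(p):
        e=0
        for c,m in zip(caps,ms):
            q=np.array([proj(c,X) for X in pts(p,z0)],np.float32);h=cv2.convexHull(q)
            im=np.zeros(m.shape,np.float32);cv2.fillConvexPoly(im,np.round(h*16).astype(np.int32),1,cv2.LINE_AA,4)
            e+=np.abs(cv2.GaussianBlur(im,(0,0),1)-m).sum()/m.sum()
        return e
    best=minimize(cost,p0,method="Nelder-Mead",options=dict(initial_simplex=np.array([p0]+[np.array(p0)+d for d in np.diag([.01,.01,.1])])))
    return best.x,best.fun,caps
if __name__=="__main__":
    p,f,_=fitboard([.53,.154,-1.57],.035)
    print(p[:2],np.degrees(p[2]),f)
    ax=np.array([np.cos(p[2]),np.sin(p[2])]);e=p[:2]-.075*ax;print("edge",e,"seat rel dock .106:",ax)
E
python3 fit.py
```

```text
scene 0.86 [319.5, 203.5] [318.66483017 200.85118304]
side 0.92 [240.5, 172.0] [239.03179019 166.52667022]
[0.53656659 0.14933105] -94.1023786200322 0.21603673696517944
edge [0.541932   0.22413889] seat rel dock .106: [-0.07153885 -0.99743781]
```

{"fn": "play_rows", "kwargs": {"moves": [[[0, 0, 0, 0, 0, -0.113], [0, 0, 0, 0, 0, -0.113], [-38, -30, 0, 0, 0, 0], [-38, -30, 0, 0, 0, 0], [-38, -30, 0, 0, 0, 0]]], "fingers": -1}}

```text
time_s: 1.6
position: [0.2918, 0.4985, 0.2366]
tcp_rot: [[-0.997, 0.071, 0.0], [0.071, 0.997, 0.0], [-0.0, 0.0, -1.0]]
force: [0.8, 0.2, 0.5]
opening: 0.63
grasp_force: 0.0
```

{"fn": "play_rows", "kwargs": {"moves": [[[-38, -30, 0, 0, 0, 0], [-38, -30, 0, 0, 0, 0], [-38, -30, 0, 0, 0, 0], [-38, -30, 0, 0, 0, 0], [-38, -30, 0, 0, 0, 0]]]}}

```text
time_s: 2.1
position: [0.471, 0.3344, 0.2368]
tcp_rot: [[-0.997, 0.073, 0.0], [0.073, 0.997, 0.0], [-0.0, 0.0, -1.0]]
force: [0.3, 1.0, -0.0]
opening: 0.17
grasp_force: 0.0
```

{"fn": "play_rows", "kwargs": {"moves": [[[-38, -30, -10, 0, 0, 0], [-38, -30, -10, 0, 0, 0], [0, 0, 20, 0, 0, 0], [0, 0, 20, 0, 0, 0], [0, 0, 0, 0, 0, 0]]]}}

```text
time_s: 2.6
position: [0.5395, 0.2692, 0.2139]
tcp_rot: [[-0.997, 0.074, -0.006], [0.074, 0.997, -0.002], [0.006, -0.002, -1.0]]
force: [0.3, -0.9, -0.4]
opening: 0.005
grasp_force: 0.0
```

```bash
cat >> h.py <<'E'
def fish(c,px,z):
    v=np.array([px[0]-c["cx"],px[1]-c["cy"]]);r=np.linalg.norm(v);a=r/c["fx"]
    x=np.r_[v/r*np.sin(a),np.cos(a)];R=np.array(c["R"]);o=-R.T@np.array(c["t"]);d=R.T@x;return o+d*(z-o[2])/d[2]
E
python3 - <<'E'
from h import *
c=bot.capture("wrist");cv2.imwrite("pics/w0.png",cv2.resize(c["image"],(800,600)))
for q,z in Z.items():
    for r in bot.pinpoint(c,q)[:2]: print(q,round(r["confidence"],2),np.round(r["centre"]),np.round(fish(c,r["centre"],z),3)[:2])
s=bot.read_state();print(s["position"],s["joint_positions"])
E
```

```text
seat 0.93 [ 97. 175.] [0.532 0.064]
board 0.57 [154. 173.] [0.536 0.148]
board 0.4 [215. 180.] [0.549 0.221]
board_edge 0.63 [219. 180.] [0.544 0.228]
bolt_tab 0.74 [ 98. 275.] [0.652 0.056]
mug 0.58 [ 25. 241.] [ 0.642 -0.149]
[0.54129378 0.2708361  0.21735172] [ 1.60146572e+01  2.99160701e+01  8.62315474e+01 -1.89048768e-03
  6.37697552e+01 -6.98474455e+01]
```

View pics/w0.png

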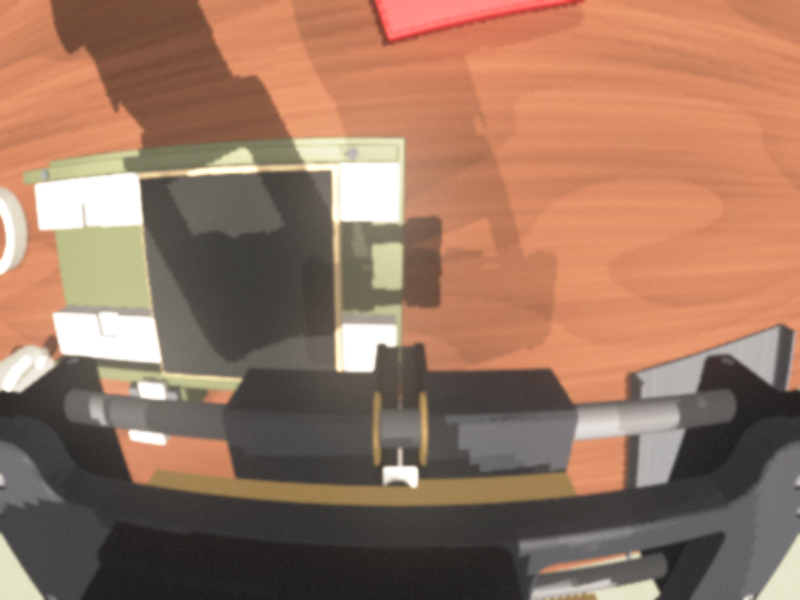

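The wrist view shows the shut fingers behind the board's trailing edge (enlarged column 335) and near its middle line. Now I go down.

{"fn": "play_rows", "kwargs": {"moves": [[[0, 0, 40, 0, 0, 0], [0, 0, 40, 0, 0, 0], [0, 0, 40, 0, 0, 0], [0, 0, 30, 0, 0, 0], [0, 0, 13, 0, 0, 0]]]}}

```text
time_s: 3.55
position: [0.5394, 0.2701, 0.0508]
tcp_rot: [[-0.997, 0.072, -0.005], [0.072, 0.997, -0.001], [0.005, -0.002, -1.0]]
force: [-0.1, 0.5, -0.5]
opening: 0.009
grasp_force: 0.0
```

{"fn": "play_rows", "kwargs": {"moves": [[[0, 0, 0, 0, 0, 0], [0, -5, 0, 0, 0, 0], [0, -5, 0, 0, 0, 0], [0, -5, 0, 0, 0, 0]]]}}

```text
time_s: 3.95
position: [0.5411, 0.2553, 0.0553]
tcp_rot: [[-0.997, 0.073, 0.003], [0.073, 0.997, 0.001], [-0.003, 0.001, -1.0]]
force: [0.1, -0.6, -0.3]
opening: 0.003
grasp_force: 0.0
```

{"fn": "play_rows", "kwargs": {"moves": [[[0, -4, 0, 0, 0, 0], [0, -4, 0, 0, 0, 0], [0, -4, 0, 0, 0, 0], [0, -4, 0, 0, 0, 0]]]}}

```text
time_s: 4.35
position: [0.5389, 0.2392, 0.0537]
tcp_rot: [[-0.997, 0.073, 0.0], [0.073, 0.997, 0.0], [-0.0, 0.0, -1.0]]
force: [0.5, 0.1, -0.6]
opening: 0.003
grasp_force: 0.0
```

{"fn": "play_rows", "kwargs": {"moves": [[[0, -4, 0, 0, 0, 0], [0, -4, 0, 0, 0, 0], [0, -4, 0, 0, 0, 0], [0, -4, 0, 0, 0, 0], [0, -4, 0, 0, 0, 0]]]}}

```text
time_s: 4.85
position: [0.5373, 0.2197, 0.0536]
tcp_rot: [[-0.997, 0.073, 0.0], [0.073, 0.997, 0.0], [0.0, 0.0, -1.0]]
force: [-0.2, 4.9, 0.3]
opening: 0.007
grasp_force: 2.2
```

{"fn": "play_rows", "kwargs": {"moves": [[[0, -4, 0, 0, 0, 0], [0, -4, 0, 0, 0, 0], [0, -4, 0, 0, 0, 0], [0, -4, 0, 0, 0, 0], [0, -4, 0, 0, 0, 0]]]}}

```text
time_s: 5.35
position: [0.5359, 0.1993, 0.0535]
tcp_rot: [[-0.997, 0.073, -0.0], [0.073, 0.997, 0.0], [0.0, 0.0, -1.0]]
force: [-0.2, 4.2, 0.5]
opening: 0.007
grasp_force: 2.2
```

{"fn": "play_rows", "kwargs": {"moves": [[[0, -4, 0, 0, 0, 0], [0, -4, 0, 0, 0, 0], [0, -4, 0, 0, 0, 0], [0, -4, 0, 0, 0, 0], [0, -4, 0, 0, 0, 0]]]}}

```text
time_s: 5.85
position: [0.5344, 0.1793, 0.0535]
tcp_rot: [[-0.997, 0.073, -0.0], [0.073, 0.997, -0.0], [0.0, -0.0, -1.0]]
force: [0.2, 4.4, 0.2]
opening: 0.004
grasp_force: 2.2
```

{"fn": "play_rows", "kwargs": {"moves": [[[0, -4, 0, 0, 0, 0], [0, -3, 0, 0, 0, 0], [0, -3, 0, 0, 0, 0]]]}}

```text
time_s: 6.15
position: [0.5337, 0.1694, 0.0536]
tcp_rot: [[-0.997, 0.073, -0.0], [0.073, 0.997, 0.0], [0.0, 0.0, -1.0]]
force: [0.0, 4.1, 0.3]
opening: 0.004
grasp_force: 2.2
```

{"fn": "play_rows", "kwargs": {"moves": [[[0, -2, 0, 0, 0, 0], [0, -2, 0, 0, 0, 0], [0, -2, 0, 0, 0, 0]]]}}

```text
time_s: 6.45
position: [0.5333, 0.1636, 0.0535]
tcp_rot: [[-0.997, 0.073, -0.0], [0.073, 0.997, -0.0], [0.0, -0.0, -1.0]]
force: [-0.6, 4.4, -0.0]
opening: 0.002
grasp_force: 2.2
```

{"fn": "play_rows", "kwargs": {"moves": [[[0, -2, 0, 0, 0, 0], [0, -2, 0, 0, 0, 0]]]}}

```text
time_s: 6.65
position: [0.533, 0.1596, 0.0535]
tcp_rot: [[-0.997, 0.073, -0.0], [0.073, 0.997, -0.0], [0.0, -0.0, -1.0]]
force: [-0.6, 4.5, 0.1]
opening: 0.005
grasp_force: 2.2
```

{"fn": "play_rows", "kwargs": {"moves": [[[0, -2, 0, 0, 0, 0], [0, -2, 0, 0, 0, 0]]]}}

```text
time_s: 6.85
position: [0.5327, 0.1556, 0.0535]
tcp_rot: [[-0.997, 0.073, -0.0], [0.073, 0.997, -0.0], [0.0, -0.0, -1.0]]
force: [-0.7, 5.1, -1.0]
opening: 0.007
grasp_force: 2.2
```

{"fn": "play_rows", "kwargs": {"moves": [[[0, -2, 0, 0, 0, 0]]]}}

```text
time_s: 6.95
position: [0.5325, 0.1535, 0.0535]
tcp_rot: [[-0.997, 0.073, -0.0], [0.073, 0.997, -0.0], [0.0, -0.0, -1.0]]
force: [-0.4, 2.4, 0.0]
opening: 0.006
grasp_force: 0.6
```

{"fn": "play_rows", "kwargs": {"moves": [[[0, -2, 0, 0, 0, 0]]]}}

```text
time_s: 7.05
position: [0.5324, 0.1514, 0.0535]
tcp_rot: [[-0.997, 0.073, -0.0], [0.073, 0.997, -0.0], [0.0, -0.0, -1.0]]
force: [-0.8, 4.8, -0.1]
opening: 0.007
grasp_force: 2.3
```

Something changed at y≈0.1535. I'll take two more small pushes to see whether it has hit a stop.

{"fn": "play_rows", "kwargs": {"moves": [[[0, -1.5, 0, 0, 0, 0]]]}}

```text
time_s: 7.15
position: [0.5322, 0.1502, 0.0535]
tcp_rot: [[-0.997, 0.073, -0.0], [0.073, 0.997, 0.0], [0.0, 0.0, -1.0]]
force: [-0.8, 4.6, 1.0]
opening: 0.007
grasp_force: 2.2
```

{"fn": "play_rows", "kwargs": {"moves": [[[0, -1.5, 0, 0, 0, 0]]]}}

```text
time_s: 7.25
position: [0.5322, 0.1487, 0.0535]
tcp_rot: [[-0.997, 0.073, -0.0], [0.073, 0.997, 0.0], [0.0, 0.0, -1.0]]
force: [-0.2, 5.0, 0.6]
opening: 0.006
grasp_force: 2.3
```

{"fn": "play_rows", "kwargs": {"moves": [[[0, -1.5, 0, 0, 0, 0]]]}}

```text
time_s: 7.35
position: [0.532, 0.1474, 0.0535]
tcp_rot: [[-0.997, 0.073, -0.0], [0.073, 0.997, 0.0], [0.0, 0.0, -1.0]]
force: [-1.0, 9.7, -0.1]
opening: 0.005
grasp_force: 5.4
```

{"fn": "play_rows", "kwargs": {"moves": [[[0, -1, 0, 0, 0, 0]]]}}

```text
time_s: 7.45
position: [0.532, 0.1473, 0.0536]
tcp_rot: [[-0.997, 0.075, 0.0], [0.075, 0.997, 0.002], [-0.0, 0.002, -1.0]]
force: [-0.8, 11.1, 0.1]
opening: 0.009
grasp_force: 5.8
```

Run:
```python
from h import *
c=bot.capture("side");u=proj(c,[.533,.065,.05]);x,y=map(int,u);im=c["image"][y-50:y+50,x-66:x+67]
d=bot.capture("scene");u=proj(d,[.533,.065,.05]);x,y=map(int,u);im2=d["image"][y-50:y+50,x-66:x+67]
cv2.imwrite("pics/b.png",np.vstack([cv2.resize(im,(400,300),interpolation=2),cv2.resize(im2,(400,300),interpolation=2)]))
print(bot.read_state()["force"])
```

```text
[-0.6479027   9.68375019 -1.25548419]
```

View pics/b.png

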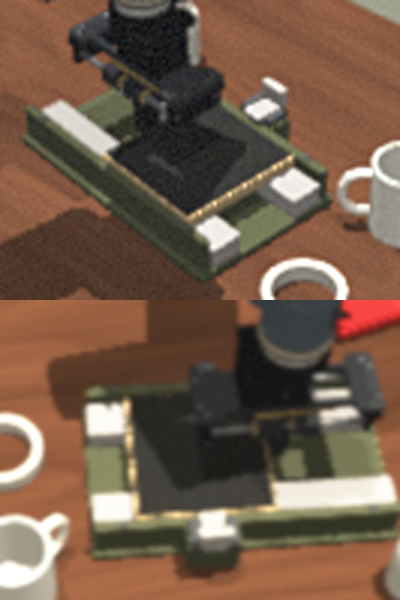

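The board stopped at about 10 N against the notch walls and looks level with the guides in both crops. That fits the brief force dip of the drop. Next I back off, lift, and go round to the outer side of the bolt tab.

{"fn": "play_rows", "kwargs": {"moves": [[[0, 5, 0, 0, 0, 0], [0, 7, 0, 0, 0, 0], [0, 0, -30, 0, 0, 0], [0, 0, -40, 0, 0, 0], [0, 0, -30, 0, 0, 0]]]}}

```text
time_s: 8.05
position: [0.5334, 0.1579, 0.1552]
tcp_rot: [[-0.997, 0.072, 0.001], [0.072, 0.997, -0.001], [-0.001, -0.001, -1.0]]
force: [0.5, 0.5, 0.2]
opening: 0.006
grasp_force: 0.0
```

{"fn": "play_rows", "kwargs": {"moves": [[[-35, -19, 0, 0, 0, 0], [-35, -19, 0, 0, 0, 0], [-35, -19, 0, 0, 0, 0], [-35, -19, 0, 0, 0, 0], [-36, -19, 0, 0, 0, 0]]]}}

```text
time_s: 8.55
position: [0.7025, 0.0493, 0.1535]
tcp_rot: [[-0.997, 0.073, -0.001], [0.073, 0.997, -0.001], [0.0, -0.001, -1.0]]
force: [1.0, 0.6, 0.3]
opening: 0.005
grasp_force: 0.0
```

Run:
```python
from h import *
for n in ("wrist","scene","side"):
    c=bot.capture(n);f=fish if n=="wrist" else onplane
    for q,z in dict(bolt_tab=.076,seat=.028,board=.028,board_edge=.045).items():
        for r in bot.pinpoint(c,q)[:3]: print(n,q,round(r["confidence"],2),np.round(r["centre"]),np.round(f(c,r["centre"],z),3)[:2])
    if n=="wrist": cv2.imwrite("pics/w1.png",cv2.resize(c["image"],(800,600)))
s=bot.read_state();print(s["position"],s["time_s"])
```

```text
wrist bolt_tab 0.77 [256. 142.] [0.657 0.052]
wrist board 0.57 [ 84. 136.] [ 0.641 -0.126]
scene board 0.76 [165. 162.] [ 0.245 -0.346]
scene board 0.7 [348. 152.] [0.314 0.323]
scene board 0.59 [288. 210.] [0.525 0.054]
scene board_edge 0.8 [138. 151.] [ 0.189 -0.441]
scene board_edge 0.72 [342. 135.] [0.237 0.319]
side bolt_tab 0.5 [281. 160.] [0.645 0.058]
side seat 0.87 [258. 187.] [0.523 0.057]
side board 0.87 [152. 189.] [0.27  0.315]
side board 0.58 [257. 189.] [0.513 0.054]
side board 0.57 [289. 311.] [ 0.212 -0.355]
side board_edge 0.9 [242. 171.] [0.533 0.141]
side board_edge 0.89 [140. 202.] [0.193 0.277]
side board_edge 0.69 [306. 339.] [ 0.17  -0.447]
[0.70139261 0.05099936 0.15373341] 9.3
```

View pics/w1.png

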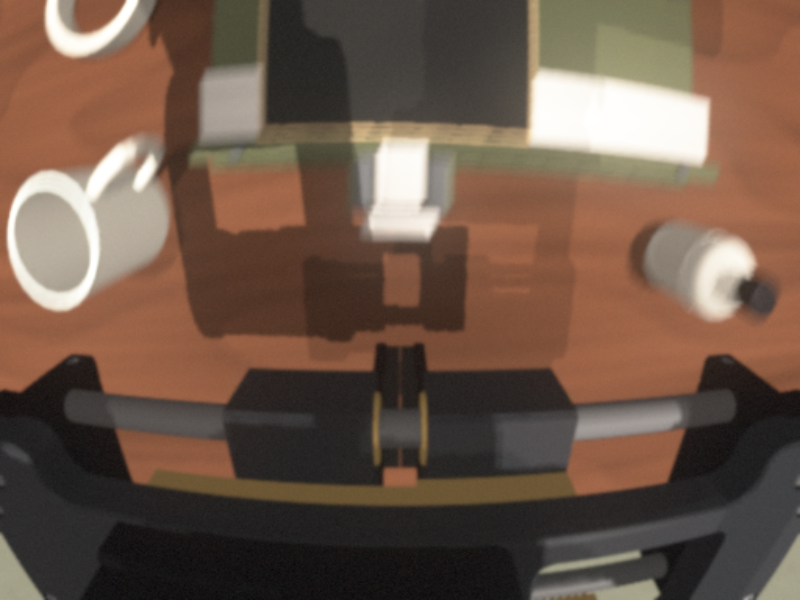

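The wrist view shows the tab at (403,220) in line with the fingers at column 400, with clear room to come down. The mug and spray are off to the sides.

{"fn": "play_rows", "kwargs": {"moves": [[[0, 0, 25, 0, 0, 0], [0, 0, 25, 0, 0, 0], [0, 0, 19, 0, 0, 0], [0, 0, 0, 0, 0, 0], [6, 0, 0, 0, 0, 0]]]}}

```text
time_s: 9.8
position: [0.6963, 0.051, 0.0847]
tcp_rot: [[-0.997, 0.073, 0.001], [0.073, 0.997, -0.0], [-0.001, -0.0, -1.0]]
force: [0.7, 0.4, 0.2]
opening: 0.006
grasp_force: 0.0
```

{"fn": "play_rows", "kwargs": {"moves": [[[5, 0, 0, 0, 0, 0], [5, 0, 0, 0, 0, 0], [5, 0, 0, 0, 0, 0], [4, 0, 0, 0, 0, 0], [4, 0, 0, 0, 0, 0]]]}}

```text
time_s: 10.3
position: [0.6724, 0.0528, 0.085]
tcp_rot: [[-0.997, 0.073, 0.001], [0.073, 0.997, -0.0], [-0.001, 0.0, -1.0]]
force: [-0.1, 0.8, -0.6]
opening: -0.0
grasp_force: 0.0
```

{"fn": "play_rows", "kwargs": {"moves": [[[4, 0, 0, 0, 0, 0], [4, 0, 0, 0, 0, 0], [4, 0, 0, 0, 0, 0]]]}}

```text
time_s: 10.6
position: [0.6616, 0.0537, 0.0847]
tcp_rot: [[-0.997, 0.073, 0.003], [0.073, 0.997, 0.0], [-0.003, 0.0, -1.0]]
force: [1.9, -0.3, -1.8]
opening: 0.002
grasp_force: 1.1
```

{"fn": "play_rows", "kwargs": {"moves": [[[4, 0, 0, 0, 0, 0], [4, 0, 0, 0, 0, 0], [4, 0, 0, 0, 0, 0]]]}}

```text
time_s: 10.9
position: [0.6488, 0.0548, 0.0847]
tcp_rot: [[-0.997, 0.073, 0.001], [0.073, 0.997, 0.0], [-0.001, 0.0, -1.0]]
force: [2.3, 1.3, -1.2]
opening: 0.007
grasp_force: 1.1
```

{"fn": "play_rows", "kwargs": {"moves": [[[4, 0, 0, 0, 0, 0], [4, 0, 0, 0, 0, 0]]]}}

```text
time_s: 11.1
position: [0.6406, 0.0554, 0.0847]
tcp_rot: [[-0.997, 0.073, 0.001], [0.073, 0.997, 0.0], [-0.0, 0.0, -1.0]]
force: [2.6, 0.3, 0.1]
opening: 0.005
grasp_force: 1.1
```

{"fn": "play_rows", "kwargs": {"moves": [[[3, 0, 0, 0, 0, 0], [2, 0, 0, 0, 0, 0]]]}}

```text
time_s: 11.3
position: [0.6354, 0.0556, 0.0846]
tcp_rot: [[-0.997, 0.073, -0.0], [0.073, 0.997, 0.0], [0.0, 0.0, -1.0]]
force: [2.8, 1.8, -0.2]
opening: 0.005
grasp_force: 1.0
```

{"fn": "play_rows", "kwargs": {"moves": [[[2, 0, 0, 0, 0, 0], [1, 0, 0, 0, 0, 0]]]}}

```text
time_s: 11.5
position: [0.6329, 0.0557, 0.0847]
tcp_rot: [[-0.997, 0.073, 0.001], [0.073, 0.997, -0.0], [-0.001, 0.0, -1.0]]
force: [3.7, 1.4, -0.4]
opening: 0.006
grasp_force: 1.6
```

{"fn": "play_rows", "kwargs": {"moves": [[[1, 0, 0, 0, 0, 0], [1, 0, 0, 0, 0, 0]]]}}

```text
time_s: 11.7
position: [0.6328, 0.0557, 0.0848]
tcp_rot: [[-0.997, 0.073, 0.005], [0.073, 0.997, -0.0], [-0.005, 0.0, -1.0]]
force: [7.1, 1.3, -2.7]
opening: 0.01
grasp_force: 3.3
```

{"fn": "play_rows", "kwargs": {"moves": [[[1, 0, 0, 0, 0, 0], [0, 0, 0, 0, 0, 0]]]}}

```text
time_s: 11.9
position: [0.6328, 0.0557, 0.0849]
tcp_rot: [[-0.997, 0.073, 0.007], [0.073, 0.997, -0.0], [-0.007, 0.0, -1.0]]
force: [7.6, 0.6, -2.5]
opening: 0.005
grasp_force: 3.5
```

The bolt has hit a hard stop at the expected travel, with the tab face near x≈0.623. One more small press to confirm, then I back off.

{"fn": "play_rows", "kwargs": {"moves": [[[2, 0, 0, 0, 0, 0], [0, 0, 0, 0, 0, 0]]]}}

```text
time_s: 12.1
position: [0.6327, 0.0557, 0.085]
tcp_rot: [[-0.997, 0.074, 0.011], [0.074, 0.997, -0.0], [-0.011, 0.0, -1.0]]
force: [10.0, 1.9, -6.1]
opening: 0.003
grasp_force: 5.0
```

{"fn": "play_rows", "kwargs": {"moves": [[[-6, 0, 0, 0, 0, 0], [-12, 0, 0, 0, 0, 0], [-20, 0, 0, 0, 0, 0], [-20, 0, 0, 0, 0, 0], [0, 0, -30, 0, 0, 0]]]}}

```text
time_s: 12.6
position: [0.6832, 0.0511, 0.1096]
tcp_rot: [[-0.997, 0.073, -0.011], [0.073, 0.997, -0.0], [0.011, -0.001, -1.0]]
force: [-0.2, 0.1, 0.3]
opening: 0.002
grasp_force: 0.0
```

{"fn": "play_rows", "kwargs": {"moves": [[[0, 0, -40, 0, 0, 0], [0, 0, -40, 0, 0, 0], [-20, 0, -30, 0, 0, 0], [0, 0, 0, 0, 0, 0], [0, 0, 0, 0, 0, 0]]]}}

```text
time_s: 13.1
position: [0.7044, 0.0501, 0.2244]
tcp_rot: [[-0.997, 0.073, -0.003], [0.073, 0.997, -0.0], [0.003, -0.001, -1.0]]
force: [0.7, 0.0, -0.4]
opening: 0.002
grasp_force: 0.0
```

Run:
```python
from h import *
w=bot.capture("wrist");c=bot.capture("side");u=proj(c,[.56,.065,.05]);x,y=map(int,u);im=c["image"][y-60:y+60,x-80:x+80]
cv2.imwrite("pics/c.png",np.hstack([cv2.resize(w["image"],(400,300)),cv2.resize(im,(400,300),interpolation=2)]))
for q in("spray","mug","tape","bolt_tab"):
    for r in bot.pinpoint(c,q)[:1]: print(q,np.round(onplane(c,r["centre"],Z[q]),3))
```

```text
spray [0.685 0.248 0.   ]
mug [ 0.629 -0.15   0.   ]
tape [ 0.466 -0.147  0.   ]
bolt_tab [0.623 0.058 0.076]
```

View pics/c.png

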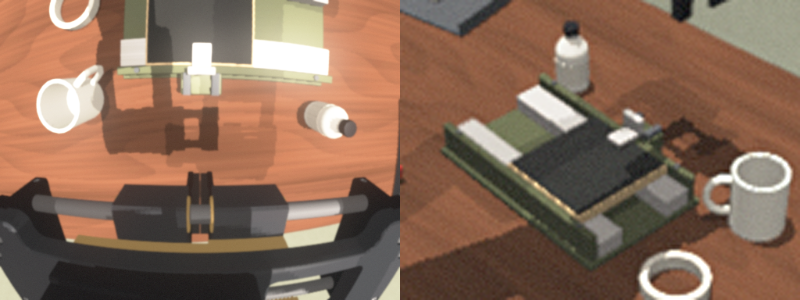

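The bolt lies over the board's edge (left half around (203,55), right half around (625,135)). The board is level, the bystanders are where they were, and the arm is clear.

```bash
python3 -c "
from rig import bot
print(bot.hand_in())"
```

```text
the job is handed in; nothing more can be done
None
```

The board dropped into the notches and sits level, and the bolt is fully home over its edge; the arm backed off with the mug, spray and tape where they were, and I handed the job in at about 13 s (no verdict was returned).

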